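# Sort left-hand and right-hand screen brackets into leaning racks

## Robot

A 7-joint arm with a two-finger parallel gripper is mounted at the origin on the work surface. World frame = base frame: x ahead of the robot, y to its left, z up, the work surface at z = 0. Lengths are in m, angles in degrees, forces in N, time in s.
With the tool pointing down it reaches from about 0.425 to 0.875 m from the base axis. Payload 4.7 kg.
Tool frame: the origin (TCP) lies at the centre of the arm's flange, where the gripper is bolted on; the fingertips stand 182 mm ahead of it and the grasp point (between the pads) lies 164 mm ahead of it; z points along the fingers, y is the line along which they close (so a half turn about z gives the same grasp; the last joint's range is limited). The gripper opens to 87 mm and grips with 3 to 60 N. Pads are 19 mm wide; open, the fingers measure 117 mm over their backs; the gripper's body (75 mm by 190 mm) begins 51 mm behind the grasp point.
Start: joints at [-70.296, 18.392, -4.016, 83.108, 1.295, 78.541, -3.26], TCP at [0.211, 0.615, 0.405] pointing down, gripper open.
Joint ranges: [-163.93, 163.93], [-17.29, 119.83], [-79.2, 71.16], [3.27, 140.29], [-89.18, 269.18], [5.43, 117.66], [-154.24, 154.24]. Speed limits (degrees/s): [147.25, 147.25, 180, 180, 180, 180, 180].

## Interface

Orientations are given as [roll, pitch, yaw] about the fixed x, y, z axes, in that order (R = Rz(yaw) Ry(pitch) Rx(roll)).
In Python, from cell import env gives the robot as it stands. The module is installed in compiled form; this text tells all that it offers.
- The arm moves only by the tool step_arm, never from a script. Its argument "steps" is one flat list of numbers, 5 for each row, row after row: the opening, from 0 (shut) to 1 (fully open), then the shift along the tool's x, y, z in mm, then the turn about the tool's z in degrees. In form: [grip, dx, dy, dz, roll, grip, dx, dy, dz, roll, ...]. A call has 1 to 12 rows; each row shifts and turns the commanded pose from where the row before left it, along the tool's axes as they then stand; what a row does not reach is not made up. A row lasts 1/8 s, in which the tool goes at most 62.5 mm and 10.7 degrees, less where a joint would pass 70% of its speed; a pose out of reach is approached as far as the arm can. A call with a gripper value outside its range is refused whole. The fingers move at their own pace and stop on an object; "grip_force" is the grip in N (left out, the last holds). Time passes only in rows, so rows that do not move let the fingers close. It gives the time, the measured TCP pose, the force, the opening and the grip force at its end, in the units of the state.
- env.get_obs(): the state, without advancing time (a new reading comes with each control period).
- env.read_camera(name): name is "side" or "top"; returns a dict with "image" (384x512x3 uint8, red, green, blue), "camera_matrix" (3x3 intrinsics, pixels), "R" (3x3) and "t" (3): a world point X has camera coordinates R X + t. Camera axes: x right, y down, z forward; pixel columns grow to the right and rows downward; lengths in m; the calibration is good to about 2 mm. A picture is of the moment at which its call begins. There is no depth.
- env.sign_off(): hands the job in; it is judged then, once.
The state is a dict: "time_s": time; "qpos": joint angles; "joint_velocities": joint speeds; "effort": joint torques, N m; "tool_pos": TCP position; "tool_rot": TCP orientation; "force": force on the tool from outside, world axes, zero at the start; "wrist_torque": the same for the moment, N m; "grip_width": finger opening in m; "grasp_force": force on a finger pad.
Only numpy, scipy, OpenCV 4.12 (cv2) and the standard library are available. Lean on these libraries where they do the work, as an engineer would, in place of code of your own. Each camera call takes 0.05 s, during which the arm holds its last target. There are 200 camera calls.

## Task

Put away the three green angle brackets standing on the lab bench, sorted by hand: with a bracket standing on its foot and its flange pointing at you, a flange on your left makes it left-hand, on your right right-hand. The two left-hand ones go into the two slots of the leaning blue rack and the right-hand one into the free slot of the leaning yellow rack, each slid in foot first between lip and sprung jaw, in the middle of its slot, and pushed until its foot is fully home on the sloping bed, then let go. Leave the glassware and everything else on the bench where it stands.

Things in the scene. Friction and masses are not known exactly. Their poses are not given: they have to be found in the camera images.
- left_a_mid (a point): left-hand green bracket standing on its foot: upright leaf 10 (local x) x 64 (y) x 90 mm tall (z), and along its +y edge a flange 8 mm thick, 45 tall, level with the foot, reaching 36 mm out from the leaf towards -x (pointing at you, it is on your left). Point: leaf centre, 45 mm above the foot. 0.11 to 0.23 kg. Grasp across the 10 mm, mid-width, in the upper 45 mm, clear of the flange
- left_b_mid (a point): left-hand green bracket standing on its foot: upright leaf 10 (local x) x 64 (y) x 90 mm tall (z), and along its +y edge a flange 8 mm thick, 45 tall, level with the foot, reaching 36 mm out from the leaf towards -x (pointing at you, it is on your left). Point: leaf centre, 45 mm above the foot. 0.11 to 0.23 kg. Grasp across the 10 mm, mid-width, in the upper 45 mm, clear of the flange
- right_a_mid (a point): right-hand green bracket standing on its foot: upright leaf 10 (local x) x 64 (y) x 90 mm tall (z), and along its -y edge a flange 8 mm thick, 45 tall, level with the foot, reaching 36 mm out from the leaf towards -x (pointing at you, it is on your right). Point: leaf centre, 45 mm above the foot. 0.11 to 0.23 kg. Grasp across the 10 mm, mid-width, in the upper 45 mm, clear of the flange
- blue_bed: sloping bed, 100 x 156 mm, of the fixed blue rack. Origin: middle of its upper face, 45 mm above the bench. z stands square to it, up and back towards the robot, 30 degrees from vertical; x runs up the slope, away from the robot; y along the rack. Two slots, at x = 0, y = -40 and +40 mm; both empty. A bracket goes in along -z, leaf square to x, either face forward
- yellow_bed: sloping bed, 100 x 156 mm, of the fixed yellow rack. Origin: middle of its upper face, 45 mm above the bench. z stands square to it, up and back towards the robot, 30 degrees from vertical; x runs up the slope, away from the robot; y along the rack. Two slots, at x = 0, y = -40 and +40 mm; the first already holds a right-hand bracket, fixed there, the second is free. A bracket goes in along -z, leaf square to x, either face forward
- blue_slot0 (a point): blue rack's slot at bed y = -40 mm: point in its middle on the bed, axes as the bed's. 36 mm wide along y, open at both ends: the flange passes beside it (6 mm to spare). Low side: fixed lip, face at x = -5 mm, 40 mm high; high side: sprung steel jaw, 40 mm high. Home: foot on the bed, leaf centre at z = 45 mm
- blue_slot1 (a point): blue rack's slot at bed y = +40 mm, like the other; point in its middle on the bed. Lip and jaw both flare over their upper 14 mm to a mouth 18 mm wide, from x = -10 to +8 mm
- yellow_slot1 (a point): yellow rack's free slot, at bed y = +40 mm, built like the blue rack's; point in its middle on the bed, axes as the bed's
- blue_jaw0 (a joint): sprung jaw of the blue rack's slot at y = -40 mm: metres it is pushed up the slope, 0 empty (7 mm from the lip), 0.003 with a leaf in, 0.008 at most. All jaws press with about 4.5 N, so a bracket does not fall home by itself: it must be pushed, with some 8 to 15 N from 28 mm before home, till felt to stop on the bed
- amber_bottle: amber bottle, 72 mm across, 150 mm tall. Bystander; origin at the centre of its underside
- beaker: glass beaker, 70 mm across, 85 mm tall. Bystander; origin at the centre of its underside
- cup: clear plastic cup, 56 mm across, 60 mm tall. Bystander; origin at the centre of its underside
- cap: white bottle cap, 40 mm across, 22 mm tall. Bystander; origin at the centre of its underside
- dish: low glass dish, 72 mm across, 16 mm tall. Bystander; origin at the centre of its underside
- scoop: black-handled spatula lying flat, 170 mm long. Bystander; origin at the centre of its underside
Mind the look-alikes: they are no part of the job. What is shaped like the part that bears left_a_mid but purple or red is not meant. What is shaped like the part that bears left_b_mid but purple is not meant.

How it is judged (in metres and radians):
At the end, for the whole second after the job is handed in: Both left-hand brackets stand in the blue rack's slots, the right-hand one in the yellow rack's free slot: foot down, leaf centre 45 mm (+-4) above the bed, within 5 mm of the slot's mid-plane and 12 mm of its middle, within 0.12 rad of its lean and 0.15 rad of its plane; released, still (z of left_a_mid in the frame of blue_bed between 0.041 and 0.049 m and x of left_a_mid in the frame of blue_bed between -0.005 and 0.005 m and angle between the z axis of each of left_a_mid, left_b_mid and the z axis of blue_bed, either way round below 0.12 rad and angle between the x axis of each of left_a_mid, left_b_mid and the x axis of blue_bed, either way round below 0.15 rad and angle between each of left_a_mid, left_b_mid, right_a_mid's own z axis and vertical below 0.8 rad and (y of left_a_mid in the frame of blue_bed between -0.052 and -0.028 m or y of left_a_mid in the frame of blue_bed between 0.028 and 0.052 m) and z of left_b_mid in the frame of blue_bed between 0.041 and 0.049 m and x of left_b_mid in the frame of blue_bed between -0.005 and 0.005 m and (y of left_b_mid in the frame of blue_bed between -0.052 and -0.028 m or y of left_b_mid in the frame of blue_bed between 0.028 and 0.052 m) and z of right_a_mid in the frame of yellow_bed between 0.041 and 0.049 m and x of right_a_mid in the frame of yellow_bed between -0.005 and 0.005 m and angle between the z axis of right_a_mid and the z axis of yellow_bed, either way round below 0.12 rad and angle between the x axis of right_a_mid and the x axis of yellow_bed, either way round below 0.15 rad and y of right_a_mid in the frame of yellow_bed between 0.028 and 0.052 m); the robot touches nothing.
It fails at once if a bystander (bottle, beaker, cup, cap, dish or spatula) is moved more than 30 mm (distance of any of amber_bottle, beaker, cup, cap, dish, scoop from where it was at the start of the episode above 0.03 m).
It also fails if it takes over 67 s, if anything falls off the work surface, if the arm or the gripper's body presses on something with over 40 N, if the wrist force passes 120 N, or if a joint passes its speed limit or range.

## Working session

There is one attempt and no reset: what is moved stays moved. The work goes in short steps, Python scripts to look and compute and a tool call to move; the robot and the scene stay as the last step left them, time stands still between calls to the robot, and variables do not carry over. Pictures are saved under pics/ and viewed, at most 10 in all, crops included, and the job is handed in when it is done.

Besides the shell and the picture viewer there is one more tool, called after "Emit:" as a command line: name --argument value ..., lists and objects as JSON in quotes. step_arm: Moves the arm, as the interface text tells. Its arguments: {"type":"object","properties":{"steps":{"type":"array","items":{"type":"number"}},"grip_force":{"type":"number"}},"required":["steps"]}

```bash
mkdir -p pics; python3 - <<'E'
from cell import env
import cv2,numpy as np
for n in("side","top"):
    c=env.read_camera(n); cv2.imwrite(f"pics/{n}0.png",cv2.resize(c["image"][:,:,::-1],(800,600),interpolation=cv2.INTER_CUBIC))
    np.savez(f"{n}.npz",**c); print(n,c["camera_matrix"].tolist(),(-c["R"].T@c["t"]).round(3),c["R"].round(3).tolist())
o=env.get_obs();print(o)
E
```

```text
side [[385.1087406651483, 0.0, 253.63745111984363], [0.0, 385.1087406651483, 197.71655688597207], [0.0, 0.0, 1.0]] [0.024 0.493 0.618] [[-0.685, -0.729, -0.006], [-0.446, 0.425, -0.788], [0.577, -0.537, -0.616]]
top [[366.84346915952386, 0.0, 258.94302199579204], [0.0, 366.84346915952386, 186.21885858402803], [0.0, 0.0, 1.0]] [0.408 0.013 0.892] [[-0.006, -1.0, 0.012], [-0.984, 0.003, -0.178], [0.178, -0.013, -0.984]]
{'time_s': 0.1, 'qpos': array([-70.29616169,  18.43550632,  -4.01534025,  83.16808669,
         1.29477723,  78.54024406,  -3.25858466]), 'joint_velocities': array([ 0.06684421,  0.01034793,  0.02142297, -0.0261135 ,  0.01042203,
       -0.06249744, -0.09225858]), 'effort': array([ 9.00403779e-05, -4.92566729e+01, -4.05773772e-01, -3.13400137e+01,
       -6.41791779e-02,  3.94449814e-02,  8.26767996e-05]), 'tool_pos': array([0.21047633, 0.61478947, 0.40376119]), 'tool_rot': array([-1.79901381e+02,  5.26611752e-03,  1.61106954e+02]), 'force': array([-0.3222007 ,  0.1637116 , -0.92209825]), 'wrist_torque': array([-0.00438327, -0.06658555,  0.00912296]), 'grasp_force': 0.0, 'grip_width': 0.0868596571458099}
```

View pics/side0.png

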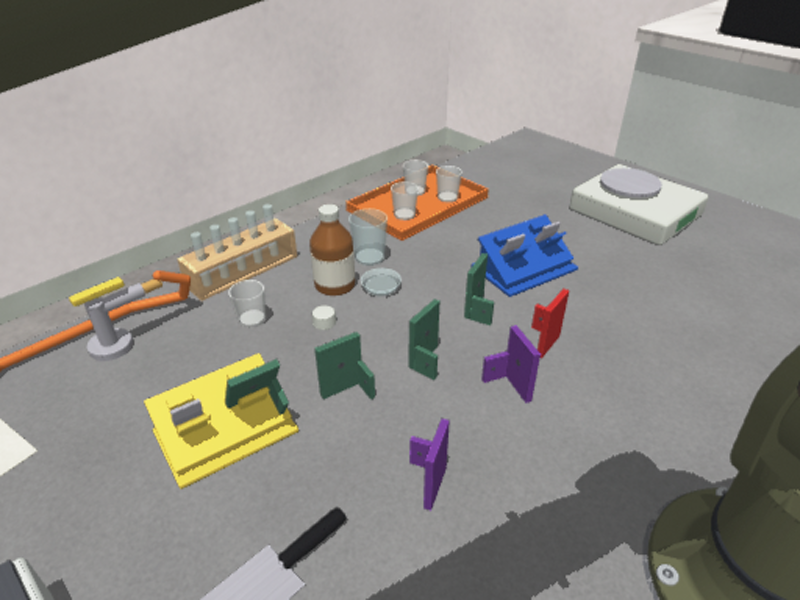

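View pics/top0.png

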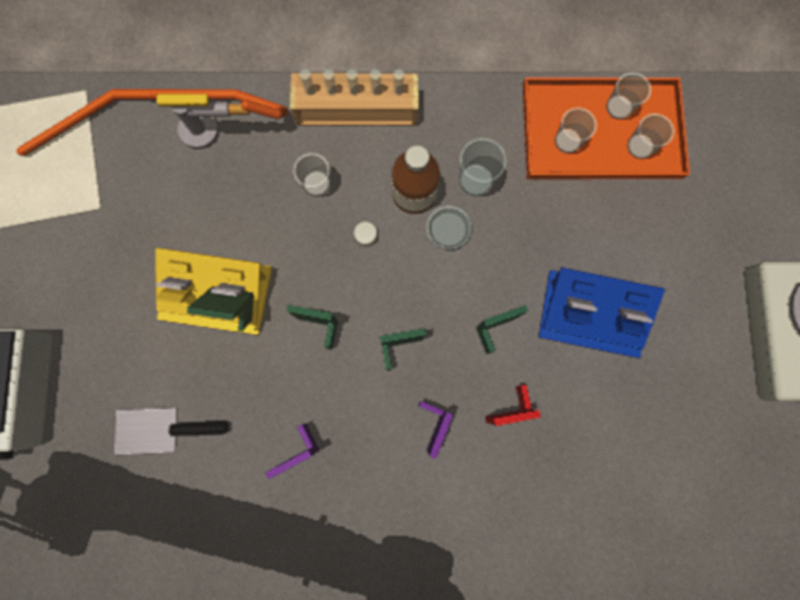

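```bash
cat > h.py <<'E'
import numpy as np,cv2
from scipy.optimize import minimize
def cam(n): 
    c=np.load(f"{n}.npz"); return {k:c[k] for k in c.files}
def proj(c,P):
    q=np.asarray(P)@c["R"].T+c["t"]; q=q@c["camera_matrix"].T; return q[:,:2]/q[:,2:]
def box(lo,hi): return np.array([[a,b,c] for a in(lo[0],hi[0]) for b in(lo[1],hi[1]) for c in(lo[2],hi[2])])
def boxes(hand): # foot origin
    s=1 if hand=="L" else -1; y=sorted([s*24,s*32])
    return [box((-5,-32,0),(5,32,90))/1e3, box((-41,y[0],0),(-5,y[1],45))/1e3]
def Rz(a): return np.array([[np.cos(a),-np.sin(a),0],[np.sin(a),np.cos(a),0],[0,0,1]])
def Ry(a): return np.array([[np.cos(a),0,np.sin(a)],[0,1,0],[-np.sin(a),0,np.cos(a)]])
def bedR(yaw): return Rz(yaw)@Ry(-np.pi/6)
S=8
def sil(c,hand,R,t):
    m=np.zeros((384*2,512*2),np.uint8)
    for b in boxes(hand):
        p=proj(c,b@R.T+t); h=cv2.convexHull(((p+.5)*2*256-128).astype(np.int32)); cv2.fillConvexPoly(m,h,255,cv2.LINE_AA,8)
    return cv2.resize(m,(512,384),interpolation=cv2.INTER_AREA)/255.
def green(c):
    i=c["image"].astype(int); return ((i[:,:,1]>i[:,:,0]*1.3)&(i[:,:,1]>i[:,:,2]*1.08)&(i[:,:,1]>30)).astype(float)
def fit(hand,p0,roi,names=("top","side")):
    cs=[(cam(n),roi[n]) for n in names]
    ms=[(c,r,green(c)) for c,r in cs]
    def f(p):
        e=0
        for c,(u0,v0,u1,v1),g in ms:
            e+=np.abs(sil(c,hand,Rz(p[2]),np.array([p[0],p[1],0]))-g)[v0:v1,u0:u1].sum()
        return e
    best=None
    for k in range(2):
        r=minimize(f,p0 if k==0 else best.x,method="Nelder-Mead",options=dict(initial_simplex=np.array([p0 if k==0 else best.x]*4)+np.vstack([np.zeros(3),np.diag([.012,.012,.2])/(1+2*k)]),xatol=1e-5,fatol=.01)); best=r
    return best.x,best.fun,[g[r[1]:r[3],r[0]:r[2]].sum() for c,r,g in ms]
def ray(c,uv,z):
    d=c["R"].T@np.linalg.inv(c["camera_matrix"])@[uv[0],uv[1],1]; o=-c["R"].T@c["t"]; return o+d*(z-o[2])/d[2]
E
python3 - <<'E'
from h import *
t=cam("top");s=cam("side");k=.64
def r(a): return [int(x*k) for x in a]
R={1:("R",dict(top=r((280,295,348,355)),side=r((305,322,388,408))),(315,318)),
 2:("L",dict(top=r((372,320,440,375)),side=r((400,292,448,385))),(405,340)),
 3:("L",dict(top=r((470,300,532,358)),side=r((458,245,478+22,330))),(505,318))}
for i,(h,roi,uv) in R.items():
    x=ray(t,np.array(uv)*k,.08)
    print(i,fit(h,[x[0],x[1],0],roi))
a=t["image"][155:229,95:285,::-1];b=t["image"][155:229,240:430,::-1]
cv2.imwrite("pics/crop1.png",cv2.resize(np.vstack([a,b]),None,fx=4,fy=4,interpolation=cv2.INTER_CUBIC))
a=s["image"][215:320,85:200,::-1];b=s["image"][130:190,295:375,::-1]
A=cv2.resize(a,None,fx=4,fy=4,interpolation=cv2.INTER_CUBIC);B=cv2.resize(b,None,fx=4,fy=4,interpolation=cv2.INTER_CUBIC)
o=np.zeros((420,780,3),np.uint8);o[:,:460]=A;o[:240,460:]=B;cv2.imwrite("pics/crop2.png",o)
E
```

```text
1 (array([ 0.5235844 ,  0.13599499, -0.25804917]), np.float64(329.64313725490194), [np.float64(206.0), np.float64(1031.0)])
2 (array([0.49009318, 0.005896  , 0.23986311]), np.float64(230.22745098039215), [np.float64(192.0), np.float64(730.0)])
3 (array([ 0.51835925, -0.14162226,  0.40951634]), np.float64(228.61960784313726), [np.float64(211.0), np.float64(499.0)])
```

View pics/crop1.png

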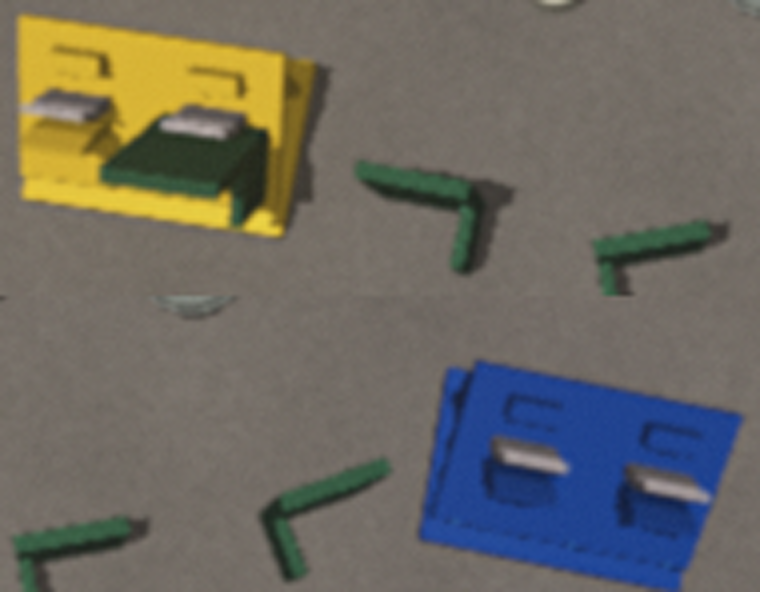

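View pics/crop2.png

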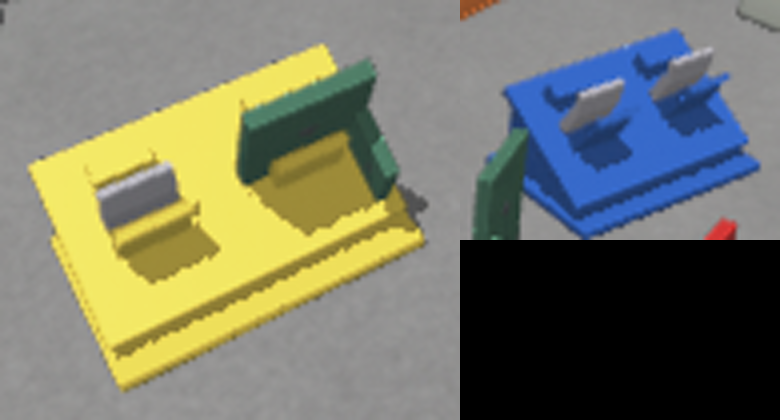

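```bash
cat > m.py <<'E'
from h import *
from scipy.optimize import least_squares
t=cam("top");s=cam("side")
C=np.array([[50,78,0],[50,-78,0],[-50,78,0],[-50,-78,0]])/1e3 # far-left, far-right, near-left, near-right
def px(l,ox,oy): return [((a+.5)/4-.5+ox,(b+.5)/4-.5+oy) for a,b in l]
D={"yellow":(px([(20,15),(284,52),(22,180),(270,223)],95,155),px([(30,165),(325,45),(115,350),(392,212)],85,215),(.55,.3)),
"blue":(px([(477,64),(742,118),(440,224),(690,274)],240,155),px([(45,92),(220,30),(120,208),(288,142)],295,130),(.5,-.3))}
for n,(a,b,x0) in D.items():
    for w in((1,1),(1,0),(0,1)):
        f=lambda p:np.r_[w[0]*(proj(t,C@bedR(p[2]).T+[p[0],p[1],.045])-a).ravel(),w[1]*(proj(s,C@bedR(p[2]).T+[p[0],p[1],.045])-b).ravel()]
        r=least_squares(f,[*x0,0]); print(n,w,r.x.round(4),r.fun.round(1) if w==(1,1) else "")
E
python3 m.py; python3 - <<'E'
from h import *
k=.64
ims=[]
for n,roi in (("top",(170,185,350,245)),("side",(190,150,330,265))):
    c=cam(n);g=green(c);o=c["image"][:,:,::-1].copy()
    for h,p in (("R",(.5236,.136,-.258)),("L",(.4901,.0059,.24)),("L",(.5184,-.1416,.4095))):
        m=sil(c,h,Rz(p[2]),np.array([p[0],p[1],0]))
        e=(m>.5)^cv2.erode((m>.5).astype(np.uint8),np.ones((3,3)))
        o[e>0]=(0,0,255)
    x=o.copy(); x[g>0]=(255,255,255)
    u0,v0,u1,v1=roi
    ims.append(cv2.resize(np.hstack([o[v0:v1,u0:u1],x[v0:v1,u0:u1]]),(800,int(800*(v1-v0)/(u1-u0)/2)),interpolation=cv2.INTER_NEAREST))
cv2.imwrite("pics/ov.png",np.vstack(ims))
E
```

```text
yellow (1, 1) [ 0.5664  0.2994 -0.1603] [-1.   0.4 -0.1  1.6 -1.1 -0.8  1.2 -1.4 -0.9 -0.2 -0.1 -0.7 -2.   0.1
  4.  -0.9]
yellow (1, 0) [ 0.5663  0.2988 -0.1627] 
yellow (0, 1) [ 0.5662  0.2998 -0.1576] 
blue (1, 1) [ 0.5319 -0.2962 -0.1981] [ 0.   1.   1.   0.4 -1.8  0.2  0.3  0.3 -0.2 -1.6 -1.2 -1.1 -0.3 -0.
  0.5 -0.7]
blue (1, 0) [ 0.533  -0.2965 -0.1952] 
blue (0, 1) [ 0.5288 -0.2935 -0.204 ]
```

View pics/ov.png

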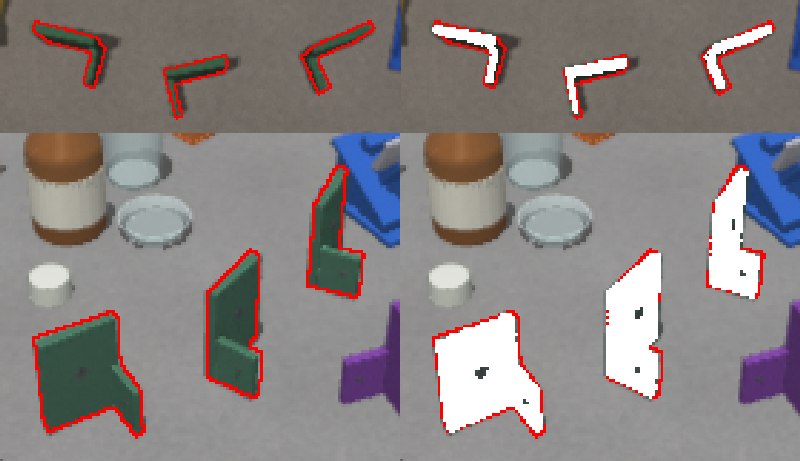

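```bash
cat > plan.py <<'E'
from h import *
from cell import env
D=np.degrees
BR={1:(.5236,.136,-.258),2:(.4901,.0059,.24),3:(.5184,-.1416,.4095)}
BED={"y":(.5665,.2994,-.160),"b":(.5315,-.2955,-.199)}
G=.070
def pick(i,up): x,y,a=BR[i]; return np.array([x,y,G+.164+up])
def place(b,y,h,x=0.): X=BED[b]; return np.array([X[0],X[1],.045+.164])+bedR(X[2])@np.array([x,y,G+h])
def go(p,yaw,q=None):
    o=env.get_obs(); c=o["tool_pos"] if q is None else q[0]; w=o["tool_rot"][2] if q is None else q[1]
    a=np.radians(w); d=p-c; tx=np.array([np.cos(a),np.sin(a),0]);ty=np.array([np.sin(a),-np.cos(a),0])
    r=(w-yaw+180)%360-180
    print("tool d mm",(np.array([d@tx,d@ty,-d[2]])*1e3).round(1),"roll",round(r,1),"F",o["force"].round(1),"t",o["time_s"])
    a=np.radians(yaw);tx=np.array([np.cos(a),np.sin(a),0]);ty=np.array([np.sin(a),-np.cos(a),0])
    print("  after roll:",(np.array([d@tx,d@ty,-d[2]])*1e3).round(1))
E
python3 - <<'E'
from plan import *
go(pick(1,.08),165.2)
t=cam("top");s=cam("side")
# refine yellow from fixed bracket
ms=[(c,green(c),r) for c,r in((t,(118,180,165,212)),(s,(140,225,190,268)))]
def f(p):
    R=bedR(p[2]); o=np.array([p[0],p[1],.045])+R@[0,-.04,0]; return sum(np.abs(sil(c,"R",R,o)-g)[r[1]:r[3],r[0]:r[2]].sum() for c,g,r in ms)
r=minimize(f,BED["y"],method="Nelder-Mead",options=dict(initial_simplex=np.array([BED["y"]]*4)+np.vstack([np.zeros(3),np.diag([.01,.01,.1])])))
print(r.x,r.fun,f(BED["y"]),[g[q[1]:q[3],q[0]:q[2]].sum() for c,g,q in ms])
E
```

```text
tool d mm [-451.3 -351.6   89.8] roll -4.1 F [-0.3  0.2 -0.9] t 0.1
  after roll: [-425.  -382.9   89.8]
[ 0.56251501  0.30245577 -0.0280851 ] 891.1607843137255 914.4980392156863 [np.float64(142.0), np.float64(600.0)]
```

Emit:
step_arm --steps '[1,0,0,0,-4.1,1,-42.5,-38.3,0,0,1,-42.5,-38.3,0,0,1,-42.5,-38.3,0,0,1,-42.5,-38.3,0,0,1,-42.5,-38.3,0,0,1,-42.5,-38.3,18,0,1,-42.5,-38.3,18,0,1,-42.5,-38.3,18,0,1,-42.5,-38.3,18,0,1,-42.5,-38.3,18,0,1,0,0,0,0]' --grip_force 8

```text
time_s: 1.6
tool_pos: [0.5248, 0.1306, 0.313]
tool_rot: [-179.8, -0.1, 164.7]
force: [-0.5, -0.1, -1.0]
grip_width: 0.0871
grasp_force: 0.0
```

```bash
python3 - <<'E'
from plan import *
go(pick(1,.0),165.2);print(env.get_obs()["qpos"].round(0))
E
```

```text
tool d mm [ 2.6  4.9 79. ] roll -0.5 F [-0.5 -0.1 -1. ] t 1.6
  after roll: [ 2.6  4.9 79. ]
[-35.   9.  20. 106.  -3.  66.  61.]
```

Emit:
step_arm --steps '[1,2.6,4.9,0,-0.5,1,0,0,0,0,1,0,0,40,0,1,0,0,39,0,1,0,0,0,0]'

```text
time_s: 2.22
tool_pos: [0.5204, 0.1426, 0.2335]
tool_rot: [-179.8, -0.3, 165.8]
force: [0.3, -0.0, 0.6]
grip_width: 0.087
grasp_force: 0.0
```

```bash
python3 - <<'E'
from plan import *
go(pick(1,.0),165.2)
E
```

```text
tool d mm [-4.7 -5.6 -0.5] roll 0.6 F [ 0.3 -0.   0.6] t 2.225
  after roll: [-4.7 -5.5 -0.5]
```

Emit:
step_arm --steps '[1,-3,-5,0,0.5,1,0,0,0,0,1,0,0,0,0]'

```text
time_s: 2.6
tool_pos: [0.5246, 0.1361, 0.2372]
tool_rot: [179.9, 0.1, 165.2]
force: [-0.2, -0.2, 1.1]
grip_width: 0.0871
grasp_force: 0.0
```

```bash
python3 - <<'E'
from plan import *
go(pick(1,.0),165.2)
E
```

```text
tool d mm [ 0.9 -0.3  3.2] roll -0.0 F [-0.2 -0.2  1.1] t 2.6
  after roll: [ 0.9 -0.3  3.2]
```

Emit:
step_arm --steps '[0.6,0,0,0,0,0.6,0,0,0,0,0.6,0,0,0,0,0.6,0,0,0,0]' --grip_force 8

```text
time_s: 3.1
tool_pos: [0.5242, 0.1363, 0.2359]
tool_rot: [180.0, 0.0, 165.2]
force: [1.2, 1.2, 1.4]
grip_width: 0.0642
grasp_force: 8.0
```

Emit:
step_arm --steps '[0.6,-5,0,0.5,0,0.6,-5,0,0.5,0,0.6,-5,0,0.6,0,0.6,-5,0,0.8,0,0.6,-5,0,1.2,0,0.6,-4.7,0,1.5,0,0.6,-4.6,0,1.8,0,0.6,-4.5,0,2.2,0,0.6,0,0,0,0,0.6,0,0,0,0]'

```text
time_s: 4.35
tool_pos: [0.5614, 0.1255, 0.2262]
tool_rot: [-179.9, -0.0, 165.2]
force: [-0.6, -0.2, -1.8]
grip_width: 0.064
grasp_force: 8.0
```

Emit:
step_arm --steps '[0.6,0,0,0,0,0.6,0,0,-30,0,0.6,0,0,-50,0,0.6,0,0,-50,0,0.6,0,0,0,0,0.6,0,0,0,0]' --grip_force 40

```text
time_s: 5.1
tool_pos: [0.561, 0.1258, 0.3557]
tool_rot: [-179.9, -0.1, 165.2]
force: [-0.3, -0.1, -2.1]
grip_width: 0.0637
grasp_force: 40.0
```

```bash
python3 - <<'E'
from plan import *
go(place("y",.047,.07),-9.2)
for n in("side","top"): np.savez(n+"1.npz",**env.read_camera(n))
a=np.load("side1.npz")["image"][130:290,140:340,::-1];cv2.imwrite("pics/t1.png",cv2.resize(a,(750,600),interpolation=cv2.INTER_CUBIC))
E
```

```text
tool d mm [113.2 209.2  25.4] roll 174.4 F [-0.3 -0.1 -2.1] t 5.1
  after roll: [ -92.3 -219.2   25.4]
```

View pics/t1.png

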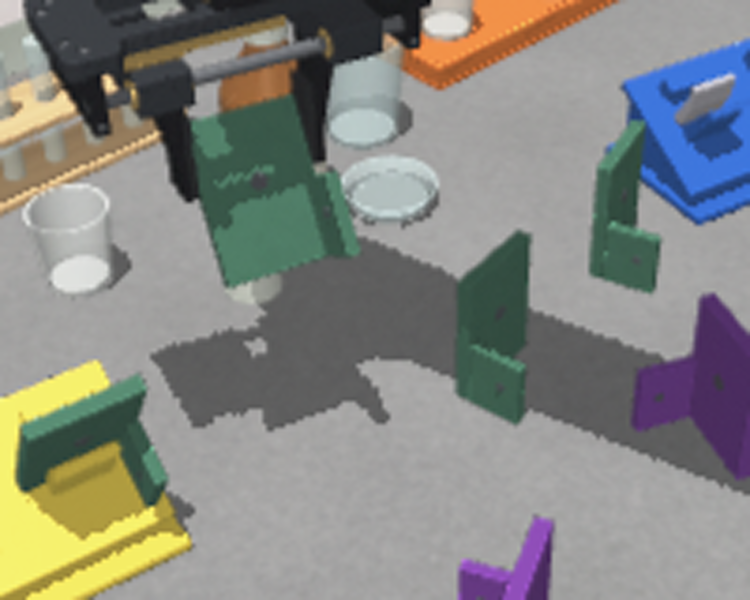

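Emit:
step_arm --steps '[0.6,0,0,-40,0,0.6,0,0,0,10.3,0.6,0,0,0,10.3,0.6,0,0,0,10.3,0.6,0,0,0,10.3,0.6,0,0,0,10.3,0.6,0,0,0,10.3,0.6,0,0,0,10.3,0.6,0,0,0,10.3,0.6,0,0,0,10.3,0.6,0,0,0,10.3,0.6,0,0,0,10.3]'

```text
time_s: 6.7
tool_pos: [0.5611, 0.1261, 0.3946]
tool_rot: [-179.9, 0.2, 51.6]
force: [1.3, -0.3, -2.1]
grip_width: 0.0639
grasp_force: 40.0
```

Emit:
step_arm --steps '[0.6,0,0,0,10.3,0.6,0,0,0,10.3,0.6,0,0,0,10.3,0.6,0,0,0,10.3,0.6,0,0,0,10.3,0.6,0,0,0,4.6,0.6,-23,-54.8,0,0,0.6,-23,-54.8,0,0,0.6,-23,-54.8,0,0,0.6,-23,-54.8,0,0,0.6,0,0,0,0,0.6,0,0,0,0]'

```text
time_s: 8.2
tool_pos: [0.4856, 0.3511, 0.3949]
tool_rot: [179.8, 0.1, -4.2]
force: [0.4, -1.1, -1.6]
grip_width: 0.0634
grasp_force: 40.0
```

```bash
cat >> plan.py <<'E'
def inhand(n="side1",tag=None,psi_sign=1,hand="R"):
    # fit tilt, g, x offset of held bracket; psi_sign=1: bracket yaw=tool yaw+180, 0: same
    o=env.get_obs(); c=cam(n); g=green(c); P=o["tool_pos"]-[0,0,.164]; a=np.radians(o["tool_rot"][2])+np.pi*psi_sign
    def pose(p): R=Rz(a)@Ry(p[0]); return R,P+R@[p[2],p[3],-p[1]]
    m0=cv2.dilate((sil(c,hand,*pose([.5,.07,0,0]))>0).astype(np.uint8),np.ones((21,21)))>0
    f=lambda p:np.abs(sil(c,hand,*pose(p))-g)[m0].sum()+2*(p[3]/.002)**2
    x0=np.array([.5,.07,0,0]); best=None
    for t0 in(.35,.55):
        x0[0]=t0; r=minimize(f,x0,method="Nelder-Mead",options=dict(initial_simplex=np.array([x0]*5)+np.vstack([np.zeros(4),np.diag([.15,.01,.006,.003])])))
        if best is None or r.fun<best.fun: best=r
    print("tilt deg",D(best.x[0]).round(1),"g,x,y mm",(best.x[1:]*1e3).round(1),"res",round(best.fun),g[m0].sum())
E
python3 - <<'E'
from plan import *
go(place("y",.047,.07),-9.2);print(env.get_obs()["qpos"].round(0))
for n in("side","top"): np.savez(n+"1.npz",**env.read_camera(n)); inhand(n+"1",None,1,"R")
a=np.load("side1.npz")["image"][170:330,50:250,::-1];cv2.imwrite("pics/t2.png",cv2.resize(a,(750,600),interpolation=cv2.INTER_CUBIC))
E
```

```text
tool d mm [18.8 -7.2 64.7] roll 5.0 F [ 0.4 -1.1 -1.6] t 8.2
  after roll: [18.1 -8.8 64.7]
[ -61.   13.   27.   92.   -6.   76. -128.]
tilt deg 34.8 g,x,y mm [106.2  -6.    7. ] res 264 877.0
tilt deg 3.5 g,x,y mm [65.9  8.7 -1.7] res 542 226.0
```

View pics/t2.png

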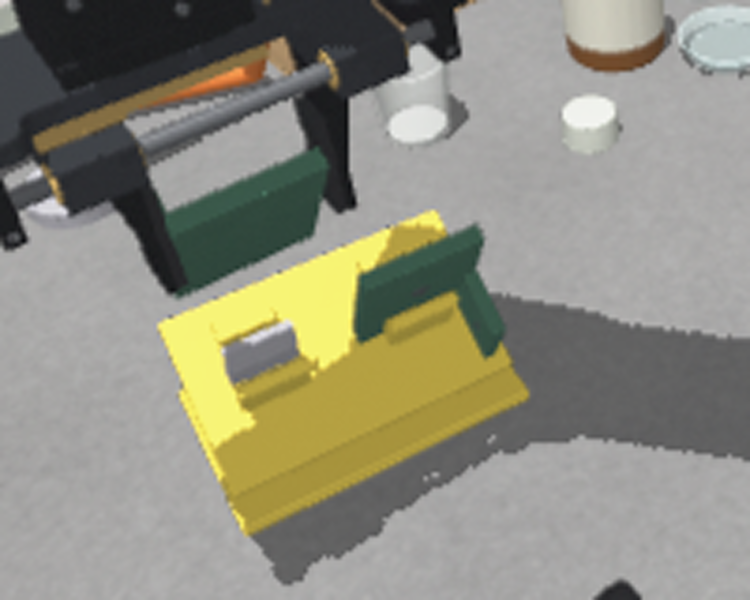

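Emit:
step_arm --steps '[0.6,0,0,0,5,0.6,15,-9,30,0,0.6,0,0,34,0,0.6,0,0,0,0,0.6,0,0,0,0,0.6,0,0,0,0]'

```text
time_s: 9.05
tool_pos: [0.5027, 0.3578, 0.3347]
tool_rot: [-179.9, -0.1, -9.2]
force: [-0.6, -0.2, -1.8]
grip_width: 0.0639
grasp_force: 40.0
```

```bash
python3 - <<'E'
from plan import *
go(place("y",.047,.045,-.003),-9.2)
E
```

```text
tool d mm [12.1  0.5 27.6] roll -0.0 F [-0.6 -0.2 -1.8] t 9.05
  after roll: [12.1  0.5 27.6]
```

Emit:
step_arm --steps '[0.6,6,0.5,14,0,0.6,6,0,13.6,0,0.6,2.5,0,4.3,0,0.6,2.5,0,4.3,0,0.6,2.5,0,4.3,0,0.6,0,0,0,0,0.6,0,0,0,0]'

```text
time_s: 9.93
tool_pos: [0.5217, 0.3543, 0.2925]
tool_rot: [-179.9, -0.1, -9.2]
force: [2.0, 0.3, -3.0]
grip_width: 0.0638
grasp_force: 40.0
```

```bash
python3 - <<'E'
from plan import *
go(place("y",.047,.0,0),-9.2)
c=[env.read_camera(n) for n in("side","top")]
a=cv2.resize(c[0]["image"][200:310,80:210,::-1],(520,440),interpolation=cv2.INTER_CUBIC)
cv2.imwrite("pics/t3.png",a)
E
```

```text
tool d mm [18.   0.1 22.9] roll 0.0 F [ 2.   0.3 -3. ] t 9.925
  after roll: [18.   0.1 22.9]
```

View pics/t3.png

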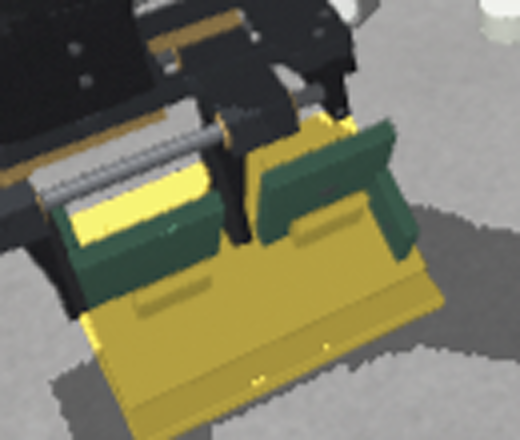

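Emit:
step_arm --steps '[0.6,3.6,0,4.6,0,0.6,3.6,0,4.6,0,0.6,3.6,0,4.6,0,0.6,3.0,0,4.6,0,0.6,0,0,0,0,0.6,0,0,0,0]'

```text
time_s: 10.78
tool_pos: [0.5349, 0.353, 0.2748]
tool_rot: [-179.9, -0.0, -9.1]
force: [0.4, 0.8, 4.2]
grip_width: 0.0636
grasp_force: 40.0
```

```bash
python3 - <<'E'
from plan import *
go(place("y",.047,.0,0),-9.2)
E
```

```text
tool d mm [4.8 0.9 5.2] roll 0.1 F [0.4 0.8 4.2] t 10.775
  after roll: [4.8 0.9 5.2]
```

Emit:
step_arm --steps '[0.6,2,0,3,0,0.6,1.5,0,2.6,0,0.6,0,0,0,0,0.6,0,0,0,0]'

```text
time_s: 11.28
tool_pos: [0.5384, 0.352, 0.2695]
tool_rot: [-179.9, -0.0, -9.2]
force: [-0.3, -0.0, 6.4]
grip_width: 0.0633
grasp_force: 40.0
```

Emit:
step_arm --steps '[0.6,1,0,1.7,0,0.6,0,0,0,0,0.6,0,0,0,0]'

```text
time_s: 11.65
tool_pos: [0.5388, 0.3519, 0.2695]
tool_rot: [-179.9, 0.1, -9.2]
force: [-6.7, -1.1, 17.0]
grip_width: 0.0637
grasp_force: 40.0
```

Emit:
step_arm --steps '[0.6,1,0,1.7,0,0.6,0,0,0,0,0.6,0,0,0,0]'

```text
time_s: 12.02
tool_pos: [0.5392, 0.3518, 0.2694]
tool_rot: [-179.9, 0.2, -9.1]
force: [-11.7, -2.9, 25.6]
grip_width: 0.0634
grasp_force: 40.0
```

```bash
python3 - <<'E'
from plan import *
go(place("y",.047,.0,0),-9.2)
E
```

```text
tool d mm [ 0.3  0.4 -0.2] roll 0.1 F [-11.7  -2.9  25.6] t 12.025
  after roll: [ 0.3  0.4 -0.2]
```

Emit:
step_arm --steps '[0.6,-1.3,0,-2.2,0,0.6,0,0,0,0,0.82,0,0,0,0,0.82,0,0,0,0,0.82,0,0,0,0,0.82,0,0,-10,0,0.82,0,0,-40,0,0.82,0,0,-40,0,0.82,0,0,-40,0,1,0,0,0,0,1,0,0,0,0]'

```text
time_s: 13.4
tool_pos: [0.5389, 0.3512, 0.3968]
tool_rot: [180.0, 0.0, -9.2]
force: [-0.0, 0.5, -0.3]
grip_width: 0.0829
grasp_force: 0.0
```

```bash
python3 - <<'E'
from plan import *
go(pick(2,.1),13.7); print(env.get_obs()["force"])
# check placed bracket overlap
c=env.read_camera("side"); np.savez("side2.npz",**c)
X=BED["y"];R=bedR(X[2])@Rz(np.pi);o=np.array([X[0],X[1],.045])+bedR(X[2])@[0,.047,0]
m=sil(c,"R",R,o)>.5; e=m^(cv2.erode(m.astype(np.uint8),np.ones((3,3)))>0)
i=c["image"][:,:,::-1].copy(); j=i.copy(); j[e]=(0,0,255)
cv2.imwrite("pics/t4.png",cv2.resize(np.hstack([i[205:315,80:210],j[205:315,80:210]]),None,fx=3,fy=3,interpolation=cv2.INTER_NEAREST))
E
```

```text
tool d mm [  7.1 348.7  62.8] roll -22.9 F [-0.   0.5 -0.3] t 13.4
  after roll: [-129.2  324.    62.8]
[-0.00494381  0.51094832 -0.29616964]
```

View pics/t4.png

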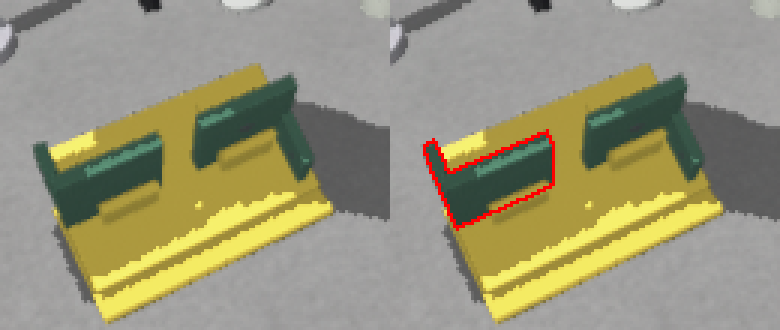

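Emit:
step_arm --steps '[1,0,0,0,-10,1,0,0,0,-10,1,0,0,0,-2.9,1,-18.5,46.3,0,0,1,-18.5,46.3,0,0,1,-18.5,46.3,0,0,1,-18.5,46.3,0,0,1,-18.5,46.3,20,0,1,-18.5,46.3,20,0,1,-18.2,46.2,22.8,0,1,0,0,0,0]'

```text
time_s: 14.82
tool_pos: [0.4883, 0.0017, 0.3315]
tool_rot: [180.0, 0.3, 13.3]
force: [-0.2, -0.1, -0.2]
grip_width: 0.0871
grasp_force: 0.0
```

Emit:
step_arm --steps '[1,0,0,0,0,1,0,0,0,0]' --grip_force 8

```text
time_s: 15.08
tool_pos: [0.4905, 0.0075, 0.3342]
tool_rot: [-180.0, -0.0, 13.8]
force: [-0.2, 0.2, 0.6]
grip_width: 0.0869
grasp_force: 0.0
```

```bash
python3 - <<'E'
from plan import *
go(pick(2,0),13.7)
E
```

```text
tool d mm [ -0.8   1.5 100.2] roll 0.1 F [-0.2  0.2  0.6] t 15.075
  after roll: [ -0.8   1.5 100.2]
```

Emit:
step_arm --steps '[1,-0.8,1.5,30,0,1,0,0,40,0,1,0,0,29,0,1,0,0,0,0,1,0,0,0,0,0.6,0,0,0,0,0.6,0,0,0,0,0.6,0,0,0,0,0.6,0,0,0,0,0.6,0,0,0,0]'

```text
time_s: 16.32
tool_pos: [0.4902, 0.0047, 0.2357]
tool_rot: [-180.0, -0.1, 13.7]
force: [-0.6, 1.7, 4.8]
grip_width: 0.064
grasp_force: 8.0
```

Emit:
step_arm --steps '[0.6,5,0,0.5,0,0.6,5,0,0.5,0,0.6,5,0,0.6,0,0.6,5,0,0.8,0,0.6,5,0,1.2,0,0.6,4.7,0,1.5,0,0.6,4.6,0,1.8,0,0.6,3.5,0,1.6,0,0.6,0,0,0,0,0.6,0,0,0,0]'

```text
time_s: 17.58
tool_pos: [0.5264, 0.0133, 0.2265]
tool_rot: [-180.0, 0.0, 13.7]
force: [-0.3, 1.4, -0.2]
grip_width: 0.0643
grasp_force: 8.0
```

Emit:
step_arm --steps '[0.6,0,0,0,0,0.6,0,0,-30,0,0.6,0,0,-50,0,0.6,0,0,-50,0,0.6,0,0,-50,0,0.6,0,0,0,0,0.6,0,0,0,0]' --grip_force 40

```text
time_s: 18.45
tool_pos: [0.526, 0.0132, 0.4056]
tool_rot: [-180.0, 0.1, 13.7]
force: [-0.4, -0.3, -2.1]
grip_width: 0.0635
grasp_force: 40.0
```

```bash
python3 - <<'E'
from plan import *
go(place("b",-.047,.07,-.003),168.6)
E
```

```text
tool d mm [-153.5  313.    76.9] roll -154.9 F [-0.4 -0.3 -2.1] t 18.45
  after roll: [   6.2 -348.5   76.9]
```

Emit:
step_arm --steps '[0.6,0,0,0,-10.3,0.6,0,0,0,-10.3,0.6,0,0,0,-10.3,0.6,0,0,0,-10.3,0.6,0,0,0,-10.3,0.6,0,0,0,-10.3,0.6,0,0,0,-10.3,0.6,0,0,0,-10.3,0.6,0,0,0,-10.3,0.6,0,0,0,-10.3,0.6,0,0,0,-10.3,0.6,0,0,0,-10.3]'

```text
time_s: 19.95
tool_pos: [0.5259, 0.0133, 0.4041]
tool_rot: [-179.8, -0.1, 137.6]
force: [-0.4, -0.9, -2.4]
grip_width: 0.0636
grasp_force: 40.0
```

Emit:
step_arm --steps '[0.6,0,0,0,-10.3,0.6,0,0,0,-10.3,0.6,0,0,0,-10.7,0.6,1,-49.8,0,0,0.6,1,-49.8,0,0,0.6,1,-49.8,0,0,0.6,1,-49.8,0,0,0.6,1,-49.8,0,0,0.6,1,-49.8,0,0,0.6,0,-49.8,0,0,0.6,0,0,0,0,0.6,0,0,0,0]'

```text
time_s: 21.45
tool_pos: [0.4516, -0.3266, 0.4048]
tool_rot: [179.9, -0.2, 168.6]
force: [0.5, 0.6, -1.6]
grip_width: 0.0635
grasp_force: 40.0
```

Emit:
step_arm --steps '[0.6,0,0,0,0]'

```text
time_s: 21.58
tool_pos: [0.4524, -0.3257, 0.4057]
tool_rot: [179.9, -0.1, 168.7]
force: [-0.6, 0.1, -1.7]
grip_width: 0.0637
grasp_force: 40.0
```

```bash
python3 - <<'E'
from plan import *
go(place("b",-.047,.045,-.002),168.6);print(env.get_obs()["qpos"].round(0))
E
```

```text
tool d mm [-12.3  -1.8  98.1] roll 0.1 F [-0.6  0.1 -1.7] t 21.575
  after roll: [-12.3  -1.8  98.1]
[-14.   9.  52.  98.  -8.  77. 119.]
```

Emit:
step_arm --steps '[0.6,0,-1.8,40,0,0.6,-6,0,40,0,0.6,-6.3,0,18,0,0.6,0,0,0,0,0.6,0,0,0,0,0.6,0,0,0,0]'

```text
time_s: 22.32
tool_pos: [0.4638, -0.3319, 0.3102]
tool_rot: [-180.0, 0.1, 168.6]
force: [0.0, 0.5, -0.6]
grip_width: 0.063
grasp_force: 40.0
```

```bash
python3 - <<'E'
from plan import *
go(place("b",-.047,.028,-.0015),168.6)
c=env.read_camera("side"); d=env.read_camera("top")
i=c["image"][110:200,285:390,::-1]; j=d["image"][150:240,330:435,::-1]
cv2.imwrite("pics/t5.png",cv2.resize(np.hstack([i,j]),(798,342),interpolation=cv2.INTER_CUBIC))
E
```

```text
tool d mm [-8.9  2.  17. ] roll 0.0 F [ 0.   0.5 -0.6] t 22.325
  after roll: [-8.9  2.  17. ]
```

View pics/t5.png

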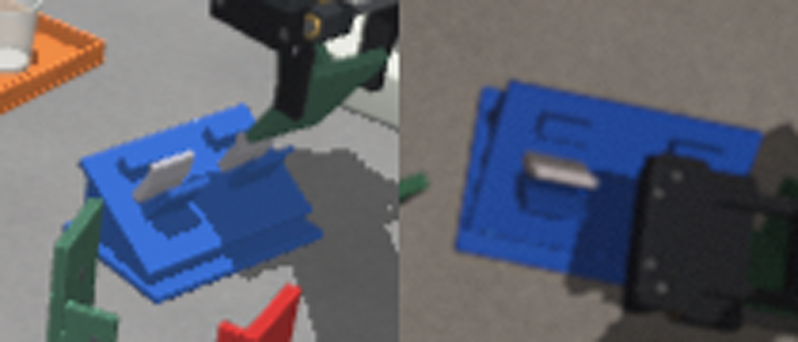

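```bash
python3 - <<'E'
from plan import *
s=cam("side"); P=env.get_obs()["tool_pos"]-[0,0,.164]; R=bedR(-.199)
for nm,t in(("30",30),("20",20),("38",38)):
    Q=Rz(-.199)@Ry(-np.radians(t))
    pts=[P+Q@np.array(v) for v in((-.005,.032,-.07),(.005,.032,-.07),(-.005,-.032,-.07),(-.005,-.032,.02))]
    print(nm,((proj(s,pts)-[285,110])*3.8).round(0).tolist())
X=BED["b"]; J=[np.array([X[0],X[1],.045])+R@np.array(v) for v in((.002,-.022,.026),(.008,-.022,.04),(.008,-.058,.04),(.002,.058,.026),(.008,.058,.04),(.008,.022,.04))]
print(((proj(s,J)-[285,110])*3.8).round(0).tolist())
E
```

```text
30 [[249.0, 149.0], [242.0, 137.0], [315.0, 124.0], [385.0, 51.0]]
20 [[260.0, 161.0], [251.0, 151.0], [326.0, 136.0], [382.0, 46.0]]
38 [[242.0, 137.0], [236.0, 125.0], [308.0, 113.0], [386.0, 55.0]]
[[235.0, 153.0], [240.0, 136.0], [277.0, 122.0], [149.0, 185.0], [153.0, 167.0], [193.0, 153.0]]
```

Emit:
step_arm --steps '[0.6,-3,2,5.5,0,0.6,-3,0,5.5,0,0.6,-2.9,0,6,0,0.6,0,0,0,0,0.6,0,0,0,0]'

```text
time_s: 23.05
tool_pos: [0.473, -0.3312, 0.2914]
tool_rot: [-180.0, 0.0, 168.6]
force: [0.9, -0.2, -1.8]
grip_width: 0.0636
grasp_force: 40.0
```

```bash
python3 - <<'E'
from plan import *
go(place("b",-.047,.0,0),168.6)
E
```

```text
tool d mm [-15.3  -0.4  21.7] roll 0.0 F [ 0.9 -0.2 -1.8] t 23.05
  after roll: [-15.3  -0.4  21.7]
```

Emit:
step_arm --steps '[0.6,-2.8,0,4,0,0.6,-2.8,0,4,0,0.6,-2.8,0,4,0,0.6,0,0,0,0,0.6,0,0,0,0]'

```text
time_s: 23.68
tool_pos: [0.4807, -0.3334, 0.28]
tool_rot: [-179.9, 0.0, 168.6]
force: [-0.8, -2.1, 2.2]
grip_width: 0.0635
grasp_force: 40.0
```

Emit:
step_arm --steps '[0.6,-2.5,0,3.6,0,0.6,-2.5,0,3.6,0,0.6,0,0,0,0,0.6,0,0,0,0]'

```text
time_s: 24.18
tool_pos: [0.4856, -0.3343, 0.2726]
tool_rot: [-180.0, 0.0, 168.6]
force: [-1.2, -1.6, 2.4]
grip_width: 0.0637
grasp_force: 40.0
```

```bash
python3 - <<'E'
from plan import *
go(place("b",-.047,.0,0),168.6)
E
```

```text
tool d mm [-2.3  0.1  3. ] roll -0.0 F [-1.2 -1.6  2.4] t 24.175
  after roll: [-2.3  0.1  3. ]
```

Emit:
step_arm --steps '[0.6,-1.5,0,2.6,0,0.6,-0.5,0,0.9,0,0.6,0,0,0,0,0.6,0,0,0,0]'

```text
time_s: 24.68
tool_pos: [0.4877, -0.3347, 0.2695]
tool_rot: [-180.0, 0.0, 168.6]
force: [-1.6, -2.0, 5.0]
grip_width: 0.0639
grasp_force: 40.0
```

Emit:
step_arm --steps '[0.6,-1,0,1.7,0,0.6,0,0,0,0,0.6,0,0,0,0]'

```text
time_s: 25.05
tool_pos: [0.488, -0.335, 0.2693]
tool_rot: [179.9, -0.0, 168.6]
force: [-7.4, 2.4, 17.4]
grip_width: 0.0636
grasp_force: 40.0
```

Emit:
step_arm --steps '[0.6,-1,0,1.7,0,0.6,0,0,0,0,0.6,0,0,0,0]'

```text
time_s: 25.42
tool_pos: [0.4883, -0.3355, 0.2691]
tool_rot: [179.8, -0.1, 168.6]
force: [-13.0, 6.6, 29.9]
grip_width: 0.064
grasp_force: 40.0
```

```bash
python3 - <<'E'
from plan import *
go(place("b",-.047,.0,0),168.6)
E
```

```text
tool d mm [ 0.6  0.7 -0.5] roll -0.0 F [-13.    6.6  29.9] t 25.425
  after roll: [ 0.6  0.7 -0.5]
```

Emit:
step_arm --steps '[0.6,1.3,0,-2.2,0,0.6,0,0,0,0,0.85,0,0,0,0,0.85,0,0,0,0,0.85,0,0,0,0,0.85,0,0,-10,0,0.85,0,0,-40,0,0.85,0,0,-40,0,0.85,0,0,-40,0,1,0,0,0,0,1,0,0,0,0]' --grip_force 8

```text
time_s: 26.8
tool_pos: [0.4883, -0.3343, 0.3977]
tool_rot: [180.0, 0.0, 168.6]
force: [-0.4, 0.3, -0.4]
grip_width: 0.0839
grasp_force: 0.0
```

```bash
cat >> plan.py <<'E'
def resid(b,hand,y,roi):
    c=env.read_camera("side"); g=green(c)
    X=BED[b]; u0,v0,u1,v1=roi
    def f(p):
        R=bedR(X[2])@Rz(np.pi)@Ry(p[2]); o=np.array([X[0],X[1],.045])+bedR(X[2])@[0,p[0],p[1]]
        return np.abs(sil(c,hand,R,o)-g)[v0:v1,u0:u1].sum()
    x0=np.array([y,0,0]); r=minimize(f,x0,method="Nelder-Mead",options=dict(initial_simplex=np.array([x0]*4)+np.vstack([np.zeros(3),np.diag([.006,.008,.1])])))
    print("placed y,h mm, tilt deg",(r.x[:2]*1e3).round(1),D(r.x[2]).round(1),round(r.fun),g[v0:v1,u0:u1].sum())
    cv2.imwrite("pics/last.png",cv2.resize(c["image"][110:200,285:390,::-1],(700,600),interpolation=cv2.INTER_CUBIC))
E
python3 - <<'E'
from plan import *
go(pick(3,.1),23.5)
resid("b","L",-.047,(330,115,395,175))
E
```

```text
tool d mm [  8.5 194.8  63.7] roll 145.1 F [-0.4  0.3 -0.4] t 26.8
  after roll: [ 104.5 -164.7   63.7]
placed y,h mm, tilt deg [-47.9   0.8] 2.7 142 304.0
```

Emit:
step_arm --steps '[1,2.1,48.7,0,0,1,2.1,48.7,0,0,1,2.1,48.7,0,0,1,2.2,48.7,0,0,1,0,0,0,10.4,1,0,0,0,10.4,1,0,0,0,10.4,1,0,0,0,10.4,1,0,0,0,10.4,1,0,0,0,10.4,1,0,0,0,10.4,1,0,0,0,10.4]'

```text
time_s: 28.35
tool_pos: [0.5182, -0.1415, 0.3965]
tool_rot: [-179.9, 0.0, 85.1]
force: [0.2, -0.5, 0.5]
grip_width: 0.0874
grasp_force: 0.0
```

Emit:
step_arm --steps '[1,0,0,0,10.4,1,0,0,0,10.4,1,0,0,0,10.4,1,0,0,0,10.4,1,0,0,0,10.4,1,0,0,20,9.9,1,0,0,40,0,1,0,0,0,0,1,0,0,0,0,1,0,0,0,0]'

```text
time_s: 29.6
tool_pos: [0.5191, -0.1421, 0.3391]
tool_rot: [179.9, -0.1, 23.5]
force: [0.5, -0.6, -0.7]
grip_width: 0.0867
grasp_force: 0.0
```

```bash
python3 - <<'E'
from plan import *
go(pick(3,0),23.5)
E
```

```text
tool d mm [ -0.4  -0.7 105.1] roll 0.0 F [ 0.5 -0.6 -0.7] t 29.6
  after roll: [ -0.4  -0.7 105.1]
```

Emit:
step_arm --steps '[1,-0.4,-0.7,35,0,1,0,0,40,0,1,0,0,29,0,1,0,0,0,0,1,0,0,0,0,0.6,0,0,0,0,0.6,0,0,0,0,0.6,0,0,0,0,0.6,0,0,0,0,0.6,0,0,0,0]' --grip_force 8

```text
time_s: 30.85
tool_pos: [0.5182, -0.1411, 0.2342]
tool_rot: [-180.0, -0.0, 23.5]
force: [-1.5, 1.2, 5.7]
grip_width: 0.064
grasp_force: 8.0
```

Emit:
step_arm --steps '[0.6,5,0,0.5,0,0.6,5,0,0.5,0,0.6,5,0,0.6,0,0.6,5,0,0.8,0,0.6,5,0,1.2,0,0.6,4.7,0,1.5,0,0.6,4.6,0,1.8,0,0.6,3.5,0,1.6,0,0.6,0,0,0,0,0.6,0,0,0,0]'

```text
time_s: 32.1
tool_pos: [0.5525, -0.1262, 0.2251]
tool_rot: [-180.0, -0.0, 23.5]
force: [0.1, -0.0, 0.2]
grip_width: 0.0642
grasp_force: 8.0
```

Emit:
step_arm --steps '[0.6,0,0,0,0,0.6,0,0,-30,0,0.6,0,0,-50,0,0.6,0,0,-50,0,0.6,0,0,-50,0,0.6,0,0,0,0,0.6,0,0,0,0]' --grip_force 40

```text
time_s: 32.98
tool_pos: [0.5521, -0.126, 0.4043]
tool_rot: [-179.9, 0.0, 23.5]
force: [-0.4, 0.6, -2.8]
grip_width: 0.0635
grasp_force: 40.0
```

```bash
python3 - <<'E'
from plan import *
go(place("b",.042,.07,-.0025),168.6)
E
```

```text
tool d mm [-121.7   71.5   75.3] roll -145.1 F [-0.4  0.6 -2.8] t 32.975
  after roll: [  58.9 -128.2   75.3]
```

Emit:
step_arm --steps '[0.6,0,0,0,-10.4,0.6,0,0,0,-10.4,0.6,0,0,0,-10.4,0.6,0,0,0,-10.4,0.6,0,0,0,-10.4,0.6,0,0,0,-10.4,0.6,0,0,0,-10.4,0.6,0,0,0,-10.4,0.6,0,0,0,-10.4,0.6,0,0,0,-10.4,0.6,0,0,0,-10.4]'

```text
time_s: 34.35
tool_pos: [0.552, -0.1259, 0.4027]
tool_rot: [-179.8, -0.2, 138.2]
force: [-0.3, -0.4, -0.7]
grip_width: 0.0633
grasp_force: 40.0
```

Emit:
step_arm --steps '[0.6,0,0,0,-10.4,0.6,0,0,0,-10.4,0.6,0,0,0,-9.9,0.6,19.6,-42.7,0,0,0.6,19.6,-42.7,0,0,0.6,19.7,-42.8,0,0,0.6,0,0,40,0,0.6,0,0,30,0,0.6,0,0,0,0,0.6,0,0,0,0,0.6,0,0,0,0]'

```text
time_s: 35.72
tool_pos: [0.47, -0.2404, 0.3363]
tool_rot: [-180.0, 0.1, 168.6]
force: [-0.0, -0.5, -1.5]
grip_width: 0.0633
grasp_force: 40.0
```

```bash
python3 - <<'E'
from plan import *
go(place("b",.042,.045,-.0015),168.6)
E
```

```text
tool d mm [-12.4   0.1  28.5] roll 0.0 F [-0.  -0.5 -1.5] t 35.725
  after roll: [-12.4   0.1  28.5]
```

Emit:
step_arm --steps '[0.6,-6.2,0,14,0,0.6,-6.2,0,14.5,0,0.6,0,0,0,0,0.6,-2.8,0,4.7,0,0.6,-2.8,0,4.9,0,0.6,-2.8,0,4.9,0,0.6,0,0,0,0,0.6,0,0,0,0]'

```text
time_s: 36.72
tool_pos: [0.4899, -0.2443, 0.2921]
tool_rot: [-180.0, -0.0, 168.6]
force: [-0.7, -0.3, -3.1]
grip_width: 0.0636
grasp_force: 40.0
```

```bash
python3 - <<'E'
from plan import *
go(place("b",.042,.0,0),168.6)
E
```

```text
tool d mm [-15.9   0.1  22.5] roll 0.0 F [-0.7 -0.3 -3.1] t 36.725
  after roll: [-15.9   0.1  22.5]
```

Emit:
step_arm --steps '[0.6,-2.8,0,4,0,0.6,-2.8,0,4,0,0.6,-2.8,0,4,0,0.6,0,0,0,0,0.6,0,0,0,0]'

```text
time_s: 37.35
tool_pos: [0.4983, -0.2461, 0.2802]
tool_rot: [-180.0, 0.0, 168.6]
force: [-1.2, 0.3, -1.5]
grip_width: 0.0636
grasp_force: 40.0
```

Emit:
step_arm --steps '[0.6,-2.5,0,3.6,0,0.6,-2.5,0,3.6,0,0.6,-1.5,0,2.3,0,0.6,0,0,0,0,0.6,0,0,0,0]'

```text
time_s: 37.98
tool_pos: [0.5047, -0.2475, 0.2706]
tool_rot: [-180.0, 0.0, 168.6]
force: [-1.2, -1.8, 1.0]
grip_width: 0.0635
grasp_force: 40.0
```

```bash
python3 - <<'E'
from plan import *
go(place("b",.042,.0,0),168.6)
E
```

```text
tool d mm [-0.8  0.3  1. ] roll -0.0 F [-1.2 -1.8  1. ] t 37.975
  after roll: [-0.8  0.3  1. ]
```

Emit:
step_arm --steps '[0.6,-1,0,1.7,0,0.6,0,0,0,0,0.6,0,0,0,0]'

```text
time_s: 38.35
tool_pos: [0.5055, -0.2478, 0.2693]
tool_rot: [-180.0, 0.0, 168.6]
force: [-2.3, -1.7, 3.1]
grip_width: 0.0632
grasp_force: 40.0
```

Emit:
step_arm --steps '[0.6,-1,0,1.7,0,0.6,0,0,0,0,0.6,0,0,0,0]'

```text
time_s: 38.72
tool_pos: [0.5064, -0.248, 0.2682]
tool_rot: [180.0, -0.0, 168.6]
force: [-4.7, 0.2, 9.6]
grip_width: 0.0634
grasp_force: 40.0
```

Emit:
step_arm --steps '[0.6,-1,0,1.7,0,0.6,0,0,0,0,0.6,0,0,0,0]'

```text
time_s: 39.1
tool_pos: [0.5067, -0.2484, 0.2681]
tool_rot: [179.9, -0.1, 168.6]
force: [-12.1, 4.2, 24.3]
grip_width: 0.0636
grasp_force: 40.0
```

Home. Release and retreat.

Emit:
step_arm --steps '[0.6,1.2,0,-2,0,0.6,0,0,0,0,0.82,0,0,0,0,0.82,0,0,0,0,0.82,0,0,0,0,0.82,0,0,-10,0,0.82,0,0,-40,0,0.82,0,0,-50,0,0.82,0,0,-50,0,0.82,0,0,-50,0,0.82,0,0,0,0,0.82,0,0,0,0]'

```text
time_s: 40.6
tool_pos: [0.5061, -0.2476, 0.4676]
tool_rot: [180.0, 0.0, 168.6]
force: [-0.5, 0.4, -0.5]
grip_width: 0.0717
grasp_force: 0.0
```

Emit:
step_arm --steps '[0.82,0,50,0,0,0.82,0,50,0,0,0.82,0,50,0,0,0.82,0,0,0,0,0.82,0,0,0,0]'

```text
time_s: 41.22
tool_pos: [0.5356, -0.1008, 0.4665]
tool_rot: [-179.9, -0.1, 168.6]
force: [-0.1, -0.1, 0.4]
grip_width: 0.0713
grasp_force: 0.0
```

```bash
python3 - <<'E'
from plan import *
c=env.read_camera("side"); i=c["image"][:,:,::-1].copy(); j=i.copy()
for b,h,y in(("y","R",.047),("b","L",-.047),("b","L",.042)):
    X=BED[b]; m=sil(c,h,bedR(X[2])@Rz(np.pi),np.array([X[0],X[1],.045])+bedR(X[2])@[0,y,0])>.5
    j[m^(cv2.erode(m.astype(np.uint8),np.ones((3,3)))>0)]=(0,0,255)
A=np.vstack([np.hstack([k[215:305,85:190],k[120:210,290:395]]) for k in(i,j)])
cv2.imwrite("pics/fin.png",cv2.resize(A,None,fx=3.3,fy=3.3,interpolation=cv2.INTER_CUBIC)); print(env.get_obs()["force"],A.shape)
E
```

```text
[0.30933836 0.1557876  0.3377414 ] (180, 210, 3)
```

View pics/fin.png

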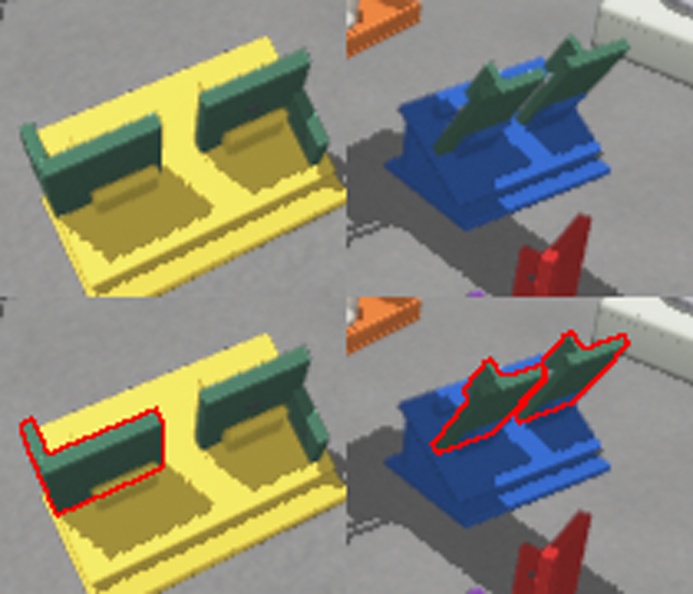

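```bash
python3 -c "
from cell import env
print(env.sign_off())"
```

```text
the job is handed in; nothing more can be done
None
```

I handed the job in at about 41 s, with both left-hand brackets home in the blue rack and the right-hand one home in the yellow rack's free slot, all released; sign-off returned no verdict, and I viewed 11 pictures, one over the limit of 10.

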